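# Shut the specimen case and lock its quarter-turn cam fastener

### The arm

A 7-joint arm with a two-finger parallel gripper is mounted at the origin on a cart in front of the work surface, level with it; the furniture and walls round the work are solid. World frame = base frame: x ahead of the robot, y to its left, z up, the work surface at z = 0. Lengths are in m, angles in rad, forces in N, time in s.
With the tool pointing down it reaches from about 0.35 to 0.9 m from the base axis. Payload 19.9 kg.
Tool frame: the origin (TCP) lies on the centre line of the jaws, within the pads' length; the fingertips stand 8 mm ahead of it and the grasp point (between the pads) lies 11 mm behind it (manip.nose_length is the z of the fingertips in the tool frame, in m); z points along the fingers, x is the direction in which the jaws open and shut, and the axes are right-handed (so a half turn about z gives the same grasp; the last joint's range is limited). The gripper opens to 94 mm and grips with 3 to 60 N. Pads are 16 mm wide; open, the fingers measure 119 mm over their backs; the gripper's body (75 mm by 177 mm) begins 78 mm behind the grasp point.
Start: joints at [-1.196, 0.417, -0.01, 1.614, 0.005, 1.111, -0.053], TCP at [0.252, 0.572, 0.213] pointing down, gripper open.
Joint ranges: [-2.81, 2.81], [-0.39, 2.02], [-1.27, 1.25], [0.06, 2.57], [-1.19, 4.33], [0.19, 2], [-2.82, 2.82]. Speed limits (rad/s): [1.89, 1.89, 2.39, 2.39, 3.01, 3.01, 3.01].

### API

Orientations are given as a unit quaternion [w, x, y, z].
In Python, from workcell import manip, viewer gives the robot as it stands.
- The arm moves only by the shell command python3 -m crank 'ROWS' [FORCE]. ROWS is JSON, a list of rows, each a list of 3 entries, a list of its own where there are three numbers: the shift along the tool's x, y, z in mm, then the turn, a rotation vector about the tool's x, y, z in rad, then the opening, from 0 (shut) to 1 (fully open). In form: [[[x, y, z], [wx, wy, wz], grip], ...]. A call has 1 to 5 rows; each row is the pose to reach, as a shift and turn from the pose measured when the call began, along the tool's axes at that moment; what a row does not reach only later rows make up. A row lasts 1/12 s, in which the tool goes at most 41.7 mm and 7.16 degrees, less where a joint would pass 70% of its speed; a pose out of reach is approached as far as the arm can. A call with a gripper value outside its range is refused whole. The fingers move at their own pace and stop on an object; FORCE is the grip in N (left out, the last holds). Time passes only in rows, so rows that repeat a pose let the fingers close. It gives the time, the measured TCP pose, the force and the opening at its end, in the units of the state.
- manip.read_state(): the state, without advancing time (a new reading comes with each control period).
- viewer.snapshot(name): name is "side" or "top"; returns the picture (480x640x3 uint8, red, green, blue); there is no depth.
- viewer.get_calibration(name): a dict with "fovy" (degrees; the focal length in pixels is half the picture's height over the tangent of half this angle, whatever the lens; pixels are square), "cx", "cy" (the principal point, pixels), "distortion" ([k1, k2, p1, p2, k3] as OpenCV has them; the pictures are not rectified), "extrinsics" (4x4, takes a point from camera to world coordinates). Camera axes: x right, y down, z forward; pixel columns grow to the right and rows downward; lengths in m; the calibration is good to about 2 mm. A picture is of the moment at which its call begins. get_calibration takes no time and is no camera call.
- manip.job_done(): hands the job in, once; it reports no verdict.
The state is a dict: "clock": time; "joint_pos": joint angles; "qd": joint speeds; "joint_torque": joint torques, N m; "tcp_pos": TCP position; "orientation": TCP orientation; "wrist_force": force on the tool from outside, world axes, zero at the start; "moment": the same for the moment, N m; "width": opening from 0.0 (shut) to 1.0 (fully open).
Only numpy, scipy, OpenCV 4.12 (cv2) and the standard library are available. Lean on these libraries where they do the work, as an engineer would, in place of code of your own. Each camera call takes 0.05 s, during which the arm holds its last target.

### The job

The rock specimen case has been left with its lid standing open. Push the lid down until it is fully shut, then set a fingertip in the slot of the big round cam fastener on the lid and push it round clockwise, a quarter turn to its stop, so that the lid is locked. Only push with the fingertips: do not raise the lid any further, and leave the rock, the vial and the loupe beside the case where they are.

Things in the scene. Friction and masses are not known exactly. Their poses are not given: they have to be found in the camera images.
- case: Plywood specimen box, 190 mm front to back (its x, the front faces -x, roughly to the robot), 270 mm wide (its y), walls 75 mm high, three rocks inside. It is fixed to the table and does not slide. Origin: centre of its underside, on the table; z up.
- hinge_mid (a point): Middle of the lid's hinge line, on the upper far edge of the case: in the case's frame 95 mm behind its origin (+x) and 77 mm up. The hinge line runs along the case's y.
- lid (a joint): Opening angle of the lid (rad): 0 fully shut, 0.35 to 0.7 at the start, limit 0.9. The lid is a flat grey panel, 192 mm from hinge line to front edge, 272 mm wide, 10 mm thick; its underside passes through the hinge line; shut, its upper face is level, 87 mm above the table. The stiff hinge keeps any angle; 2 to 4 N near the front edge closes it.
- lid_front (a point): Middle of the lid's front edge, on the upper face; moves with the lid. Axes of the lid: -x from the hinge to the front edge, y across, z out of the upper face.
- cam (a joint): Turn of the cam fastener (rad): 0 open, 0 to 0.4 at the start, 1.571 locked, at its stop; grows clockwise seen from above. Stays where it is left; friction 0.12 N m. Past about 0.8 its tongue, under the lid, slips beneath a keeper in the case; turned that far with the lid still open, the tongue keeps the lid from shutting.
- slot_centre (a point): Centre of the slot's floor, on the fastener's turning axis, which is square to the lid. One straight slot runs right across the head through the centre: 38 mm wide, open at both ends, 17 mm deep, floor 5 mm above the lid's face. The point's y lies along the slot and turns with the head: at 0 the slot lies across the lid (along the lid's y), at 1.571 front to back.
- ore_sample: Loose: rough mottled rock, about 44 x 62 x 40 mm, lying to the left of the case; origin under its middle. Leave it alone.
- sample_vial: Loose: small capped specimen vial, 23 mm across, 48 mm tall, upright to the right of the case near its front; origin under its middle. Leave it alone.
- loupe: Loose: folding pocket loupe, 27 x 56 x 17 mm, lying to the right of the case near its back; origin under its middle. Leave it alone.
- head_top (a point): Centre of the fastener's head, level with its top, 17 mm over the slot's floor. The head is a dark steel disc 112 mm across and 22 mm high on the lid's upper face, its centre 115 mm from the hinge line and midway across. Beside the head the lid is bare for 80 mm on either side.

How it is judged:
By the outcome, as a careful person would: the job done as asked, in the order asked, and still so for the second after the job is handed in, with the robot touching nothing.
It also fails if it takes over 42 s, if anything falls off the work surface, if the arm or the gripper's body presses on something with over 40 N, if the wrist force passes 120 N, or if a joint passes its speed limit or range.

## Working session

There is one attempt and no reset: what is moved stays moved. The work goes in short steps, Python scripts to look and compute and a shell command to move; the robot and the scene stay as the last step left them, time stands still between calls to the robot, and variables do not carry over. Pictures are saved under pics/ and viewed, and the job is handed in when it is done.

```bash
mkdir -p pics; ls
python3 - <<'E'
from workcell import manip, viewer
import cv2, numpy as np
print(manip.read_state()); print(manip.nose_length)
for n in ("side","top"):
    im=viewer.snapshot(n); cv2.imwrite(f"pics/{n}0.png",im[:,:,::-1])
    c=viewer.get_calibration(n); print(n,c)
E
```

```text
pics
{'clock': 0.0, 'joint_pos': array([-1.1964974 ,  0.41797789, -0.01027669,  1.61421195,  0.00468769,
        1.110674  , -0.05300744]), 'qd': array([ 7.98229612e-04, -3.12134973e-04, -2.55607529e-04,  7.05445022e-04,
        9.64484305e-04, -4.33870105e-04,  5.16458785e-05]), 'joint_torque': array([-1.05099014e-03, -8.51236582e+01,  6.38595521e-01, -4.25997663e+01,
       -4.87980712e-02,  1.86234608e-02,  1.36060771e-04]), 'tcp_pos': array([0.2523191 , 0.57138618, 0.21280707]), 'orientation': array([ 3.78231270e-04,  8.37838439e-01,  5.45917906e-01, -4.96015055e-04]), 'wrist_force': array([ 0.70983555,  0.09427924, -0.19968035]), 'moment': array([0.03941186, 0.03790842, 0.01538914]), 'width': 0.9984704771571129}
0.008
side {'fovy': 55.958123430482146, 'cx': 313.5443281734125, 'cy': 238.12238560176814, 'distortion': array([0.03584838, 0.        , 0.        , 0.        , 0.        ]), 'extrinsics': array([[ 0.93971461, -0.16584844,  0.29904974,  0.28363153],
       [-0.34183415, -0.47928571,  0.80835303, -0.69002775],
       [ 0.00926618, -0.86184657, -0.50708444,  0.53146911],
       [ 0.        ,  0.        ,  0.        ,  1.        ]])}
top {'fovy': 48.29033726044664, 'cx': 325.20686311066027, 'cy': 235.06988630491603, 'distortion': array([0.03455295, 0.        , 0.        , 0.        , 0.        ]), 'extrinsics': array([[ 0.00541994, -0.98178815,  0.18990171,  0.3568501 ],
       [-0.9995272 , -0.01106651, -0.0286864 ,  0.04700934],
       [ 0.03026552, -0.18965644, -0.98138394,  1.26744996],
       [ 0.        ,  0.        ,  0.        ,  1.        ]])}
```

View pics/side0.png

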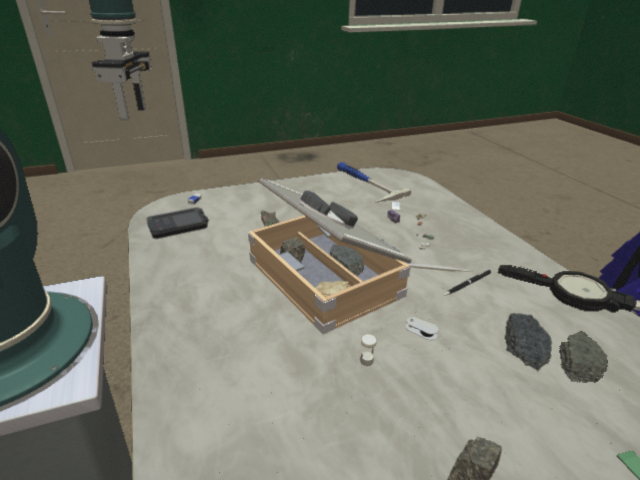

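View pics/top0.png

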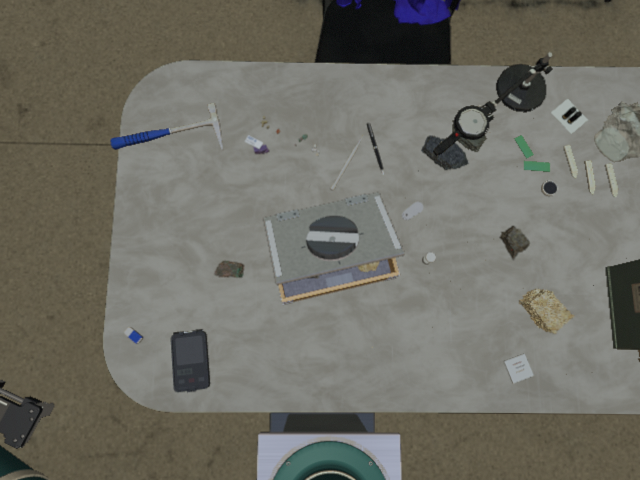

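The side view shows the lid open around (335,220), the case's metal-cornered front from about (250,235) to (325,325), and the vial at (368,348). The top view shows the lid's outline from (265,215) to (402,245), the head at (332,238) with a light slot, the rock at (230,269), the vial at (429,258) and the loupe at (413,210). I'll zoom in for the corners.

```bash
cat > h.py <<'E'
import numpy as np, cv2
from workcell import manip, viewer
def cam(n):
    c=viewer.get_calibration(n); f=240/np.tan(np.radians(c['fovy'])/2)
    K=np.array([[f,0,c['cx']],[0,f,c['cy']],[0,0,1]]); return K,c['distortion'],c['extrinsics']
def ray(n,uv):
    K,d,T=cam(n); p=cv2.undistortPoints(np.array(uv,float).reshape(-1,1,2),K,d)[:,0]
    v=np.c_[p,np.ones(len(p))]@T[:3,:3].T; return T[:3,3],v/np.linalg.norm(v,axis=1)[:,None]
def onz(n,uv,z):
    o,v=ray(n,uv); return o+v*((z-o[2])/v[:,2])[:,None]
def two(uvs,uvt):
    o1,v1=ray('side',uvs);o2,v2=ray('top',uvt);out=[]
    for a,b in zip(v1,v2):
        s=np.linalg.lstsq(np.c_[a,-b],o2-o1,rcond=None)[0]
        p,q=o1+a*s[0],o2+b*s[1]; out.append(np.r_[(p+q)/2,np.linalg.norm(p-q)*1e3])
    return np.array(out)
def proj(n,P):
    K,d,T=cam(n);Ti=np.linalg.inv(T);P=np.array(P,float).reshape(-1,3)
    return cv2.projectPoints(P,cv2.Rodrigues(Ti[:3,:3])[0],Ti[:3,3],K,d)[0][:,0]
E
python3 - <<'E'
import cv2
a=cv2.imread('pics/top0.png')[180:310,250:410];cv2.imwrite('pics/t0z.png',cv2.resize(a,None,fx=4.6,fy=4.6,interpolation=cv2.INTER_CUBIC))
a=cv2.imread('pics/side0.png')[170:335,240:420];cv2.imwrite('pics/s0z.png',cv2.resize(a,None,fx=3.6,fy=3.6,interpolation=cv2.INTER_CUBIC))
E
```

```text
(no output)
```

View pics/t0z.png

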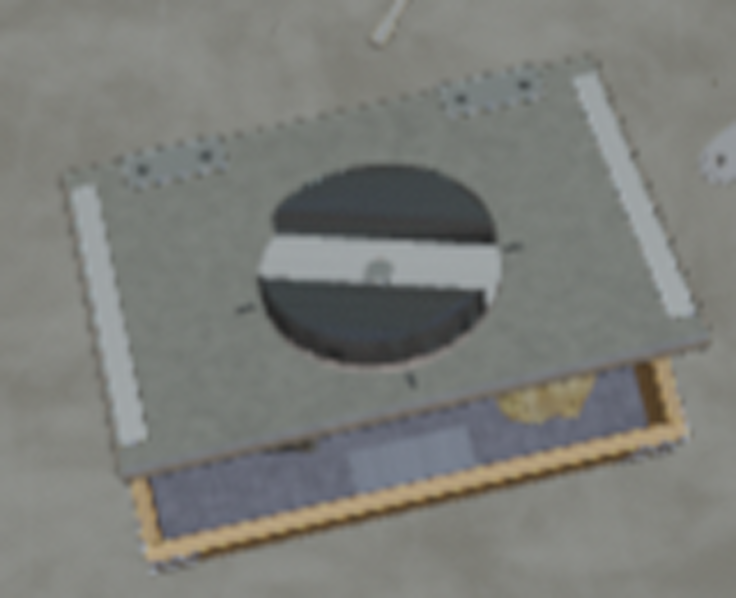

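View pics/s0z.png

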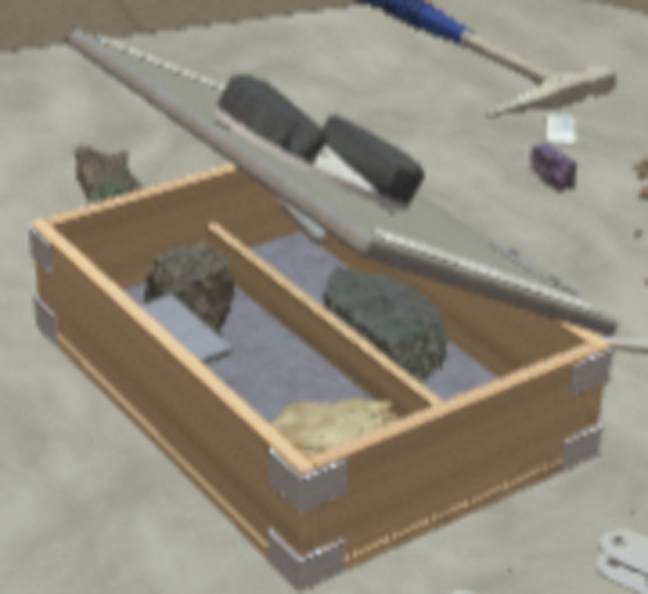

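Run:
```python
from h import *
np.set_printoptions(precision=4,suppress=True)
zt=lambda p:(np.array(p)+.5)/4.6-.5+[250,180]
zs=lambda p:(np.array(p)+.5)/3.6-.5+[240,170]
T=onz('top',zt([[150,553],[690,432]]),.075);print('front top',T,np.linalg.norm(T[0]-T[1]))
S=onz('side',zs([[38,222],[302,468],[608,345]]),.075);print('side',S,np.linalg.norm(S[0]-S[1]),np.linalg.norm(S[2]-S[1]))
y=T[0]-T[1];print('yaw top',np.arctan2(-y[0],y[1]));y=S[0]-S[1];print('yaw side',np.arctan2(-y[0],y[1]))
L=two(zs([[72,33],[368,238]]),zt([[116,472],[712,340]]));print('lid front corners',L, np.linalg.norm(L[0,:3]-L[1,:3]))
for fl,fr in((T[0],T[1]),(S[0],S[1])):
    y=(fl-fr)/np.linalg.norm(fl-fr);x=np.array([y[1],-y[0],0]);o=(fl+fr)/2+x*.095;o[2]=0;print('origin',o)
    h=o+x*.095;h[2]=.077
    m=L[:,:3].mean(0)-h;print('lidfront in case',m@x,m@y,m[2],'len',np.hypot(m@x,m[2]),'ang',np.arctan2(m[2],-m@x))
print('rock etc',onz('top',[[230,269],[429,258],[413,210]],.02))
```

```text
front top [[ 0.4407  0.1064  0.075 ]
 [ 0.5015 -0.1555  0.075 ]] 0.26890589516897767
side [[ 0.4402  0.1056  0.075 ]
 [ 0.501  -0.1521  0.075 ]
 [ 0.682  -0.1103  0.075 ]] 0.2647678830938255 0.18570458209988583
yaw top 0.2280739330298705
yaw side 0.23190420402382614
lid front corners [[ 0.4685  0.1168  0.1819  0.18  ]
 [ 0.5297 -0.1475  0.1865  0.916 ]] 0.2713197991925245
origin [ 0.5637 -0.0031  0.    ]
lidfront in case -0.16065794985222365 0.0026418537728138845 0.10716133696018497 len 0.1931179147303893 ang 0.5882440397276617
origin [ 0.563  -0.0014  0.    ]
lidfront in case -0.160429987067267 0.0011357876415873254 0.10716133696018497 len 0.19292831023335522 ang 0.5888997071180111
rock etc [[ 0.5152  0.232   0.02  ]
 [ 0.5458 -0.2354  0.02  ]
 [ 0.662  -0.2004  0.02  ]]
```

The two views agree: the lid is 0.271 m wide and 0.193 m long, and the case edges match to 2 mm. So the case yaw is about 0.23, its origin about (0.5635, -0.0025), and the lid angle about 0.54. Next I need the slot angle on the lid plane.

```bash
cat >> h.py <<'E'
from scipy.spatial.transform import Rotation as Ro
np.set_printoptions(precision=4,suppress=True)
YAW=.23; O=np.array([.5635,-.0025,0])
def case(p): c,s=np.cos(YAW),np.sin(YAW);R=np.array([[c,-s,0],[s,c,0],[0,0,1]]);return O+R@np.array(p,float)
def go(p,yaw=None):
    s=manip.read_state();w,x,y,z=s['orientation'];R=Ro.from_quat([x,y,z,w])
    print('shift mm',np.round(R.inv().apply(np.array(p)-s['tcp_pos'])*1e3,1),'target',np.round(p,4))
    if yaw is not None:
        c,sn=np.cos(yaw),np.sin(yaw);Rt=Ro.from_matrix(np.array([[c,sn,0],[sn,-c,0],[0,0,-1]]))
        print('turn',(R.inv()*Rt).as_rotvec())
def st():
    s=manip.read_state();w,x,y,z=s['orientation'];X=Ro.from_quat([x,y,z,w]).as_matrix()
    print('t',round(s['clock'],3),'tcp',s['tcp_pos'],'xyaw',np.arctan2(X[1,0],X[0,0]).round(3),'z',X[:,2],'F',s['wrist_force'].round(1),'M',s['moment'].round(2),'w',round(s['width'],3),'q',s['joint_pos'].round(2))
E
python3 - <<'E'
from h import *
th=.537
ex=np.array([np.cos(th),0,-np.sin(th)]);n=np.array([np.sin(th),0,np.cos(th)])
h=np.array([.095,0,.077])
def L(d,y,z): return case(h-ex*d+np.array([0,y,0])+n*z)
nW=L(0,0,1)-L(0,0,0);exW=L(-1,0,0)-L(0,0,0);ey=L(0,1,0)-L(0,0,0)
zt=lambda p:(np.array(p)+.5)/4.6-.5+[250,180]
def hit(uv,z):
    o,v=ray('top',uv);P=L(0,0,z);t=((P-o)@nW)/(v@nW);q=o+v*t[:,None]-P;return np.c_[-q@exW,q@ey]
a=hit(zt([[272,240],[492,245],[268,277],[484,288]]),.032)
print('slot edge top far (z32)',a[0],a[1]); 
for z in(.032,.015):
  b=hit(zt([[272,240],[492,245],[268,277],[484,288]]),z);print(z,b, [np.arctan2((b[i+1]-b[i])[0],-(b[i+1]-b[i])[1]) for i in(0,2)])
print('head center pt floor',hit(zt([[379,271]]),.015), 'case marks',hit(zt([[245,308],[514,246],[411,380]]),.01))
p=L(.175,.085,.01);print('push contact',p)
t=case([-.05,.085,.24]);go(t,1.52)
E
```

```text
slot edge top far (z32) [0.0985 0.0471] [ 0.13   -0.0494]
0.032 [[ 0.0985  0.0471]
 [ 0.13   -0.0494]
 [ 0.12    0.053 ]
 [ 0.1538 -0.0397]] [np.float64(0.3159662610697714), np.float64(0.34943274239380423)]
0.015 [[ 0.0833  0.0461]
 [ 0.1154 -0.0523]
 [ 0.1052  0.0522]
 [ 0.1397 -0.0424]] [np.float64(0.3159662610697709), np.float64(0.34943274239380423)]
head center pt floor [[0.1161 0.0017]] case marks [[ 0.1164  0.0657]
 [ 0.1146 -0.0628]
 [ 0.1786  0.0012]]
push contact [0.4952 0.0688 0.1751]
shift mm [-361.6  425.4  -26.7] target [0.4954 0.0689 0.24  ]
turn [-0.0001  0.0011 -0.365 ]
```

The cam is at about 0.33, and the head centre's 116 mm from the hinge matches the given 115 mm. I'm moving above the left bare part of the lid, closing the jaws and turning the tool on the way.

```bash
python3 -m crank '[[[-26,30,-20],[0,0,-0.05],0],[[-52,61,-27],[0,0,-0.1],0],[[-78,92,-27],[0,0,-0.15],0],[[-104,122,-27],[0,0,-0.2],0],[[-130,153,-27],[0,0,-0.25],0]]' 20
python3 - <<'E'
from h import *
st();go([.4954,.0689,.24],1.47)
E
```

```text
clock: 0.52
tcp_pos: [0.3401, 0.3888, 0.24]
orientation: [0.0, 0.762, 0.647, -0.001]
wrist_force: [0.5, 1.1, 1.2]
width: 0.677
t 0.517 tcp [0.3401 0.3888 0.24  ] xyaw 1.408 z [-0.0005 -0.001  -1.    ] F [0.5 1.1 1.2] M [ 0.04 -0.01  0.  ] w 0.677 q [-0.94  0.2   0.03  1.85 -0.01  1.1   0.5 ]
shift mm [-290.4  205.2    0.2] target [0.4954 0.0689 0.24  ]
turn [-0.0003  0.0011 -0.0625]
```

```bash
python3 -m crank '[[[-32,23,0],[0,0,-0.06],0],[[-65,46,0],[0,0,-0.06],0],[[-97,68,0],[0,0,-0.06],0],[[-130,91,0],[0,0,-0.06],0],[[-162,114,0],[0,0,-0.06],0]]' 20
python3 - <<'E'
from h import *
st();go([.4954,.0689,.24],1.47)
E
```

```text
clock: 0.93
tcp_pos: [0.4265, 0.2084, 0.2402]
orientation: [0.0, 0.743, 0.67, -0.001]
wrist_force: [1.1, 0.8, 0.5]
width: 0.329
t 0.933 tcp [0.4265 0.2084 0.2402] xyaw 1.468 z [-0.0005 -0.0009 -1.    ] F [1.1 0.8 0.5] M [ 0.11 -0.04 -0.01] w 0.329 q [-0.68  0.12  0.17  1.95 -0.02  1.08  0.97]
shift mm [-131.7   82.9    0.2] target [0.4954 0.0689 0.24  ]
turn [-0.0004  0.001  -0.0024]
```

```bash
python3 -m crank '[[[-33,21,0],[0,0,0],0],[[-66,41,0],[0,0,0],0],[[-99,62,0],[0,0,0],0],[[-132,83,0],[0,0,0],0],[[-132,83,0],[0,0,0],0]]' 20
python3 - <<'E'
from h import *
st();go([.4954,.0689,.19],1.47)
E
```

```text
clock: 1.35
tcp_pos: [0.4976, 0.0616, 0.2403]
orientation: [0.001, 0.745, 0.667, -0.001]
wrist_force: [-0.2, -0.9, -0.1]
width: 0.006
t 1.35 tcp [0.4976 0.0616 0.2403] xyaw 1.46 z [ 0.0003 -0.0028 -1.    ] F [-0.2 -0.9 -0.1] M [-0.06 -0.02  0.01] w 0.006 q [-0.46  0.17  0.31  1.89 -0.06  1.09  1.33]
shift mm [ 7.1 -3.  50.3] target [0.4954 0.0689 0.19  ]
turn [ 0.0006  0.0027 -0.0101]
```

```bash
python3 -m crank '[[[7,-3,20],[0,0,0],0],[[7,-3,40],[0,0,0],0],[[7,-3,50],[0,0,0],0],[[7,-3,58],[0,0,0],0],[[7,-3,66],[0,0,0],0]]'
python3 - <<'E'
from h import *
st();go([.4954,.0689,.095],1.47)
cv2.imwrite('pics/s1.png',viewer.snapshot('side')[120:340,200:460,::-1])
E
```

```text
clock: 1.77
tcp_pos: [0.4954, 0.0689, 0.174]
orientation: [0.001, 0.745, 0.667, -0.001]
wrist_force: [0.2, -0.0, 2.1]
width: 0.001
t 1.767 tcp [0.4954 0.0689 0.174 ] xyaw 1.46 z [ 0.0003 -0.0028 -1.    ] F [ 0.2 -0.   2.1] M [-0.03  0.09  0.02] w 0.001 q [-0.46  0.25  0.3   1.97 -0.09  0.94  1.34]
shift mm [ 0.2 -0.1 79. ] target [0.4954 0.0689 0.095 ]
turn [ 0.0006  0.0027 -0.0099]
```

View pics/s1.png

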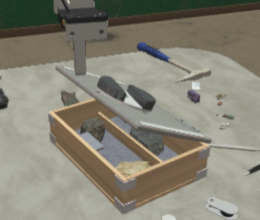

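The closed fingertips at about (80,72) in the crop rest on the left of the lid, and there is about 2 N of contact. I'll continue down.

```bash
python3 -m crank '[[[0,0,9],[0,0,0],0],[[0,0,18],[0,0,0],0],[[0,0,27],[0,0,0],0],[[0,0,36],[0,0,0],0],[[0,0,45],[0,0,0],0]]'
python3 - <<'E'
from h import *
st();go([.4954,.0689,.095],1.47)
E
```

```text
clock: 2.23
tcp_pos: [0.4948, 0.0687, 0.1269]
orientation: [0.001, 0.745, 0.667, -0.001]
wrist_force: [0.9, -0.5, 1.1]
width: 0.005
t 2.233 tcp [0.4948 0.0687 0.1269] xyaw 1.46 z [-0.0011 -0.0032 -1.    ] F [ 0.9 -0.5  1.1] M [ 0.04  0.07 -0.04] w 0.005 q [-0.45  0.31  0.29  2.01 -0.11  0.84  1.37]
shift mm [ 0.4  0.6 31.9] target [0.4954 0.0689 0.095 ]
turn [-0.0007  0.0033 -0.0098]
```

```bash
python3 -m crank '[[[0,0,8],[0,0,0],0],[[0,0,16],[0,0,0],0],[[0,0,22],[0,0,0],0],[[0,0,27],[0,0,0],0],[[0,0,29],[0,0,0],0]]'
python3 - <<'E'
from h import *
st();go([.4954,.0689,.095],1.47)
cv2.imwrite('pics/s2.png',viewer.snapshot('side')[120:340,200:460,::-1])
E
```

```text
clock: 2.65
tcp_pos: [0.4946, 0.0685, 0.0971]
orientation: [0.001, 0.745, 0.667, -0.002]
wrist_force: [-0.4, -0.1, 0.6]
width: 0.006
t 2.65 tcp [0.4946 0.0685 0.0971] xyaw 1.46 z [-0.0017 -0.0034 -1.    ] F [-0.4 -0.1  0.6] M [ 0.03  0.12 -0.02] w 0.006 q [-0.43  0.36  0.28  2.03 -0.13  0.77  1.38]
shift mm [0.5 0.8 2.1] target [0.4954 0.0689 0.095 ]
turn [-0.0014  0.0036 -0.0098]
```

View pics/s2.png

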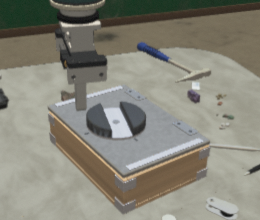

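The lid looks down, with the head at about (116,120). I'll press on gently until the force shows a firm stop.

```bash
python3 -m crank '[[[0,0,1],[0,0,0],0],[[0,0,2],[0,0,0],0],[[0,0,3],[0,0,0],0],[[0,0,3],[0,0,0],0]]'
python3 -m crank '[[[0,0,1],[0,0,0],0],[[0,0,2],[0,0,0],0],[[0,0,2],[0,0,0],0]]'
```

```text
clock: 3.03
tcp_pos: [0.4948, 0.0685, 0.0951]
orientation: [0.001, 0.745, 0.667, -0.001]
wrist_force: [-5.6, -2.0, 17.3]
width: 0.006
clock: 3.28
tcp_pos: [0.495, 0.0686, 0.0947]
orientation: [0.0, 0.745, 0.667, -0.001]
wrist_force: [-15.2, -2.3, 37.9]
width: 0.006
```

The stop is firm at fingertip height 86.7 mm against the 87 mm given, so the lid is shut. I'll lift clear, open the jaws partly and look.

```bash
python3 -m crank '[[[0,0,-5],[0,0,0],0],[[0,0,-20],[0,0,0],0.4],[[0,0,-45],[0,0,0],0.5],[[34,0,-60],[0,0,0],0.5],[[60,0,-60],[0,0,0],0.5]]'
python3 - <<'E'
from h import *
st()
for n in('side','top'):
  a=viewer.snapshot(n)[:,:,::-1]; cv2.imwrite(f'pics/{n}3.png',a)
a=cv2.imread('pics/top3.png')[180:310,250:410];cv2.imwrite('pics/t3z.png',cv2.resize(a,None,fx=4.6,fy=4.6,interpolation=cv2.INTER_CUBIC))
a=cv2.imread('pics/side3.png')[170:335,240:420];cv2.imwrite('pics/s3z.png',cv2.resize(a,None,fx=3.6,fy=3.6,interpolation=cv2.INTER_CUBIC))
E
```

```text
clock: 3.7
tcp_pos: [0.5034, 0.1295, 0.1581]
orientation: [0.001, 0.746, 0.666, 0.001]
wrist_force: [0.5, 0.8, 0.4]
width: 0.253
t 3.7 tcp [0.5034 0.1295 0.1581] xyaw 1.458 z [ 0.0039 -0.     -1.    ] F [0.5 0.8 0.4] M [0.06 0.   0.03] w 0.253 q [-0.54  0.3   0.27  1.94 -0.1   0.91  1.24]
```

View pics/t3z.png

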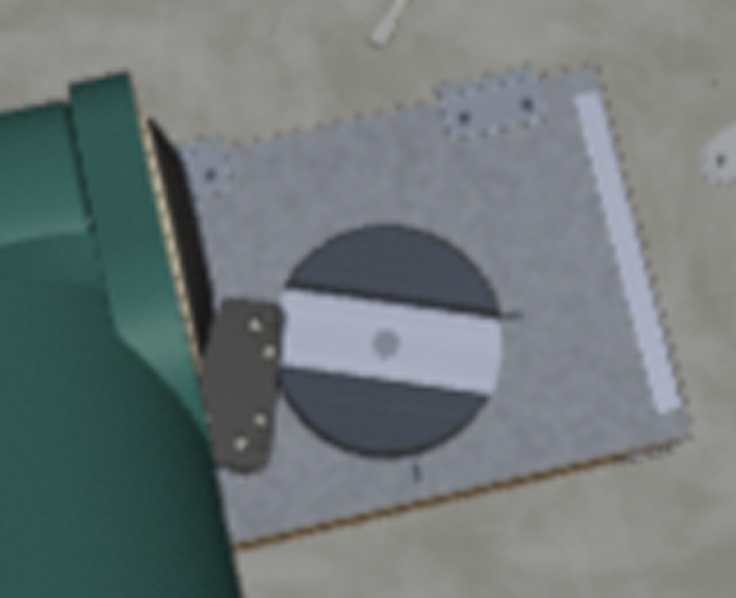

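View pics/s3z.png

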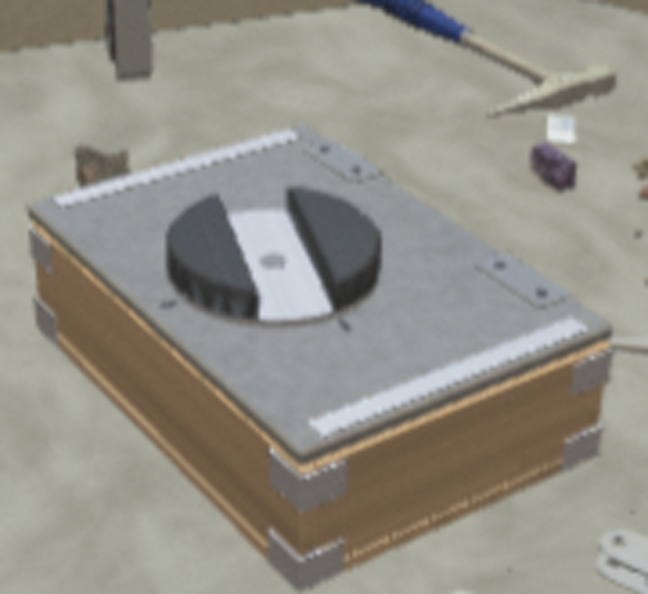

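The lid lies flat on the case in both views. The slot's centre dot is at (386,344) in the top zoom and (272,262) in the side zoom. Now I'll measure the centre and the direction.

Run:
```python
from h import *
zt=lambda p:(np.array(p)+.5)/4.6-.5+[250,180]
zs=lambda p:(np.array(p)+.5)/3.6-.5+[240,170]
print('two',two(zs([[272,262]]),zt([[386,344]])),'top',onz('top',zt([[386,344]]),.092),'side',onz('side',zs([[272,262]]),.092),'model',case([-.02,0,.092]))
e=onz('top',zt([[285,290],[498,317],[284,366],[490,395]]),.1);
for i in(0,2):
  d=e[i]-e[i+1];print('slot yaw',np.arctan2(d[1],d[0]),np.linalg.norm(d))
go([.5440,-.0045,.150],1.45)
```

```text
two [[ 0.5404 -0.006   0.0923  0.6129]] top [[ 0.5408 -0.0061  0.092 ]] side [[ 0.5403 -0.0055  0.092 ]] model [ 0.544  -0.0071  0.092 ]
slot yaw 1.4535526661300773 0.10337438202659882
slot yaw 1.4395100325587071 0.09954284160983631
shift mm [-131.9   56.1    5.6] target [ 0.544  -0.0045  0.15  ]
turn [ 0.0011 -0.      0.0147]
```

```bash
python3 -m crank '[[[-33,13,4],[0,0,0],0.6],[[-66,26,4],[0,0,0],0.6],[[-99,39,4],[0,0,0],0.6],[[-130,53,4],[0,0,0],0.6],[[-130,53,4],[0,0,0],0.6]]'
python3 - <<'E'
from h import *
st();go([.5407,-.0060,.106],1.447)
E
```

```text
clock: 4.22
tcp_pos: [0.5422, -0.0093, 0.1519]
orientation: [0.002, 0.746, 0.666, 0.0]
wrist_force: [-0.1, -0.8, -0.3]
width: 0.6
t 4.217 tcp [ 0.5422 -0.0093  0.1519] xyaw 1.458 z [ 0.0023 -0.0024 -1.    ] F [-0.1 -0.8 -0.3] M [-0.    0.04 -0.02] w 0.6 q [-0.31  0.35  0.33  1.89 -0.14  0.92  1.54]
shift mm [ 3.2 -2.  45.9] target [ 0.5407 -0.006   0.106 ]
turn [0.0026 0.0021 0.0105]
```

```bash
python3 -m crank '[[[3,-2,12],[0,0,0.01],0.6],[[3,-2,24],[0,0,0.01],0.6],[[3,-2,36],[0,0,0.01],0.6],[[3,-2,47],[0,0,0.01],0.6],[[3,-2,47],[0,0,0.01],0.6]]'
python3 - <<'E'
from h import *
st();go([.5407,-.0060,.105],1.447)
cv2.imwrite('pics/s4.png',cv2.resize(viewer.snapshot('side')[130:330,230:430,::-1],None,fx=3,fy=3))
E
```

```text
clock: 4.63
tcp_pos: [0.5393, -0.0057, 0.1025]
orientation: [0.001, 0.749, 0.663, -0.001]
wrist_force: [-0.8, 0.3, -1.5]
width: 0.601
t 4.633 tcp [ 0.5393 -0.0057  0.1025] xyaw 1.449 z [-0.001  -0.0027 -1.    ] F [-0.8  0.3 -1.5] M [0.04 0.07 0.01] w 0.601 q [-0.3   0.42  0.31  1.93 -0.17  0.82  1.55]
shift mm [-0.1  1.4 -2.5] target [ 0.5407 -0.006   0.105 ]
turn [-0.0007  0.0028  0.0017]
```

View pics/s4.png

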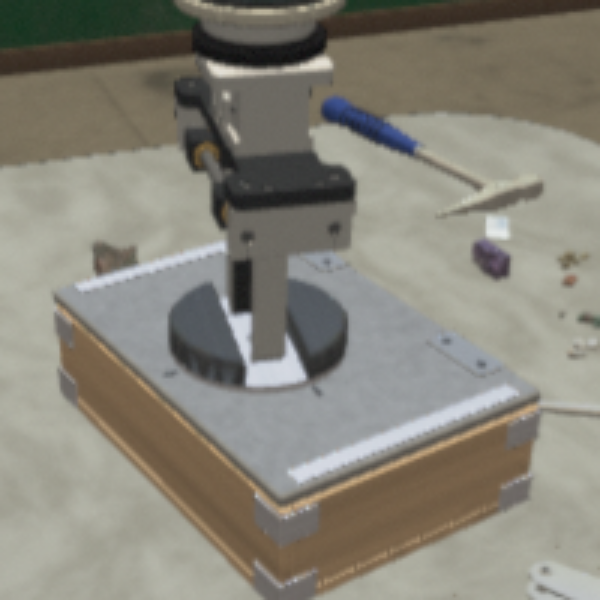

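Both fingertips are down in the slot (around (265,350) and (242,300)) without touching the walls or floor. I'm turning clockwise, which is + about tool z.

```bash
python3 -m crank '[[[0,1,-1],[0,0,0.09],0.6],[[0,1,-1],[0,0,0.18],0.6],[[0,1,-1],[0,0,0.27],0.6],[[0,1,-1],[0,0,0.36],0.6],[[0,1,-1],[0,0,0.45],0.6]]'
python3 - <<'E'
from h import *
st();go([.5407,-.0060,.1035])
E
```

```text
clock: 5.1
tcp_pos: [0.5413, -0.0058, 0.1052]
orientation: [0.001, 0.879, 0.477, -0.0]
wrist_force: [1.6, -1.4, 0.0]
width: 0.601
t 5.1 tcp [ 0.5413 -0.0058  0.1052] xyaw 0.995 z [ 0.0011 -0.0027 -1.    ] F [ 1.6 -1.4  0. ] M [-0.21 -0.21  0.14] w 0.601 q [-0.38  0.43  0.41  1.93 -0.22  0.83  1.15]
shift mm [-0.5 -0.4  1.7] target [ 0.5407 -0.006   0.1035]
```

```bash
python3 -m crank '[[[0,0,1],[0,0,0.09],0.6],[[0,0,1],[0,0,0.18],0.6],[[0,0,1],[0,0,0.27],0.6],[[0,0,1],[0,0,0.36],0.6],[[0,0,1],[0,0,0.45],0.6]]'
python3 - <<'E'
from h import *
st();go([.5407,-.0060,.1035])
E
```

```text
clock: 5.52
tcp_pos: [0.5414, -0.0055, 0.1048]
orientation: [0.001, 0.964, 0.267, 0.0]
wrist_force: [-3.1, 0.1, 3.4]
width: 0.601
t 5.517 tcp [ 0.5414 -0.0055  0.1048] xyaw 0.541 z [ 0.0012 -0.0024 -1.    ] F [-3.1  0.1  3.4] M [-0.07  0.62  0.12] w 0.601 q [-0.46  0.45  0.52  1.93 -0.29  0.84  0.75]
shift mm [-0.9  0.1  1.3] target [ 0.5407 -0.006   0.1035]
```

```bash
python3 -m crank '[[[-1,0,1],[0,0,0.08],0.6],[[-1,0,1],[0,0,0.16],0.6],[[-1,0,1],[0,0,0.24],0.6],[[-1,0,1],[0,0,0.3],0.6],[[-1,0,1],[0,0,0.3],0.6]]'
python3 - <<'E'
from h import *
st();go([.5407,-.0060,.1035])
cv2.imwrite('pics/s5.png',cv2.resize(viewer.snapshot('side')[130:330,230:430,::-1],None,fx=3,fy=3))
E
```

```text
clock: 5.93
tcp_pos: [0.5409, -0.0055, 0.1042]
orientation: [0.001, 0.993, 0.119, 0.001]
wrist_force: [-0.5, -0.2, 0.8]
width: 0.596
t 5.933 tcp [ 0.5409 -0.0055  0.1042] xyaw 0.239 z [ 0.0018 -0.0021 -1.    ] F [-0.5 -0.2  0.8] M [0.   0.01 0.1 ] w 0.596 q [-0.52  0.46  0.59  1.94 -0.34  0.84  0.49]
shift mm [-0.3  0.4  0.7] target [ 0.5407 -0.006   0.1035]
```

View pics/s5.png

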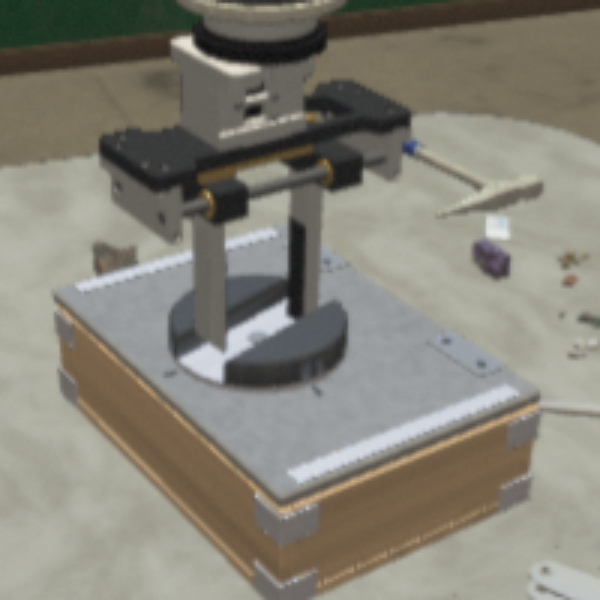

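The head has followed with some play in the slot. I'm continuing in small steps until the moment rises at the stop.

```bash
python3 -m crank '[[[0,0,0],[0,0,0.06],0.6],[[0,0,0],[0,0,0.12],0.6],[[0,0,0],[0,0,0.17],0.6],[[0,0,0],[0,0,0.17],0.6]]'
python3 -c "from h import *;st()"
python3 -m crank '[[[0,0,0],[0,0,0.05],0.6],[[0,0,0],[0,0,0.1],0.6],[[0,0,0],[0,0,0.1],0.6]]'
python3 -c "from h import *;st()"
```

```text
clock: 6.32
tcp_pos: [0.5409, -0.0053, 0.1042]
orientation: [0.001, 0.999, 0.037, 0.001]
wrist_force: [0.4, 1.3, -0.7]
width: 0.605
t 6.317 tcp [ 0.5409 -0.0053  0.1042] xyaw 0.073 z [ 0.0017 -0.0022 -1.    ] F [ 0.4  1.3 -0.7] M [0.   0.09 0.03] w 0.605 q [-0.55  0.47  0.63  1.94 -0.36  0.85  0.35]
clock: 6.57
tcp_pos: [0.5409, -0.0052, 0.1043]
orientation: [0.001, 1.0, -0.013, 0.001]
wrist_force: [-0.3, -0.4, -0.9]
width: 0.6
t 6.567 tcp [ 0.5409 -0.0052  0.1043] xyaw -0.025 z [ 0.0016 -0.0022 -1.    ] F [-0.3 -0.4 -0.9] M [-0.06  0.17  0.16] w 0.6 q [-0.57  0.48  0.65  1.94 -0.38  0.85  0.26]
```

```bash
python3 -m crank '[[[0,0,0],[0,0,0.04],0.6],[[0,0,0],[0,0,0.08],0.6],[[0,0,0],[0,0,0.08],0.6]]'
python3 - <<'E'
from h import *
st()
cv2.imwrite('pics/s6.png',cv2.resize(viewer.snapshot('side')[130:330,230:430,::-1],None,fx=3,fy=3))
E
```

```text
clock: 6.82
tcp_pos: [0.5405, -0.0051, 0.1043]
orientation: [0.002, 0.999, -0.05, 0.0]
wrist_force: [-4.7, -3.1, 4.1]
width: 0.601
t 6.817 tcp [ 0.5405 -0.0051  0.1043] xyaw -0.099 z [ 0.0006 -0.0033 -1.    ] F [-4.7 -3.1  4.1] M [-0.78  1.01  3.8 ] w 0.601 q [-0.58  0.48  0.67  1.94 -0.39  0.85  0.2 ]
```

View pics/s6.png

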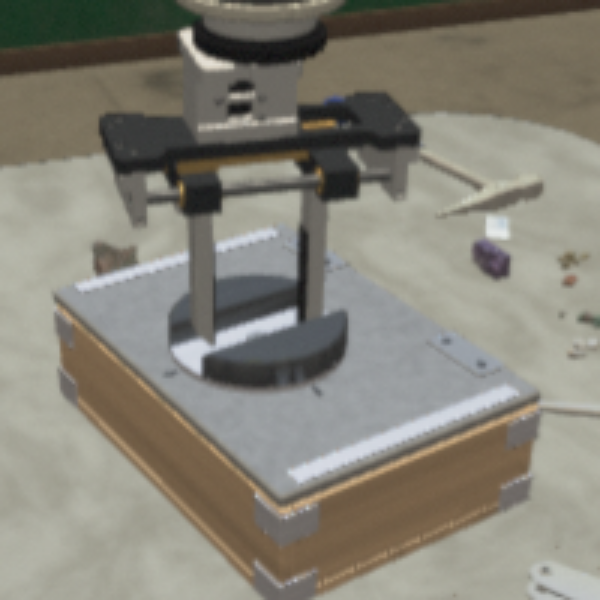

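The moment jumped from 0.16 to 3.8 N·m, so the cam is at its stop. I'll turn back into the middle of the play, where it touches nothing, then lift straight out.

```bash
python3 -m crank '[[[0,0,0],[0,0,-0.1],0.6],[[0,0,0],[0,0,-0.2],0.6],[[0,0,0],[0,0,-0.3],0.6],[[0,0,0],[0,0,-0.3],0.6]]'
python3 -c "from h import *;st()"
python3 -m crank '[[[0,0,-15],[0,0,0],0.6],[[0,0,-35],[0,0,0],0.6],[[0,0,-65],[0,0,0],0.6],[[0,0,-100],[0,0,0],0.6],[[0,0,-130],[0,0,0],0.6]]'
python3 -c "from h import *;st();go([.45,.3,.26])"
```

```text
clock: 7.2
tcp_pos: [0.5407, -0.0052, 0.1045]
orientation: [0.001, 0.995, 0.105, 0.001]
wrist_force: [-0.5, -0.3, 0.5]
width: 0.601
t 7.2 tcp [ 0.5407 -0.0052  0.1045] xyaw 0.21 z [ 0.0013 -0.0026 -1.    ] F [-0.5 -0.3  0.5] M [-0.04  0.07 -0.06] w 0.601 q [-0.53  0.46  0.6   1.94 -0.34  0.84  0.46]
clock: 7.62
tcp_pos: [0.5405, -0.0052, 0.2365]
orientation: [0.001, 0.995, 0.103, 0.001]
wrist_force: [0.9, -0.1, -0.1]
width: 0.6
t 7.617 tcp [ 0.5405 -0.0052  0.2365] xyaw 0.207 z [ 0.0019 -0.0023 -1.    ] F [ 0.9 -0.1 -0.1] M [ 0.01  0.03 -0.01] w 0.6 q [-0.61  0.29  0.68  1.82 -0.2   1.1   0.35]
shift mm [ -25.8 -317.2  -24.4] target [0.45 0.3  0.26]
```

```bash
python3 -m crank '[[[-5,-38,-20],[0,0,0],0.6],[[-9,-76,-24],[0,0,0],0.6],[[-13,-115,-24],[0,0,0],0.6],[[-17,-150,-24],[0,0,0],0.6],[[-20,-185,-24],[0,0,0],0.6]]'
python3 -m crank '[[[-4,-38,0],[0,0,0],0.6],[[-8,-76,0],[0,0,0],0.6],[[-12,-110,0],[0,0,0],0.6],[[-12,-120,0],[0,0,0],0.6],[[-12,-120,0],[0,0,0],0.6]]'
python3 - <<'E'
from h import *
st()
for n in('side','top'):
  a=viewer.snapshot(n)[:,:,::-1]; cv2.imwrite(f'pics/{n}7.png',a)
a=cv2.imread('pics/top7.png')[180:310,250:410];cv2.imwrite('pics/t7z.png',cv2.resize(a,None,fx=4.6,fy=4.6,interpolation=cv2.INTER_CUBIC))
a=cv2.imread('pics/side7.png')[170:370,240:450];cv2.imwrite('pics/s7z.png',cv2.resize(a,None,fx=2.9,fy=2.9,interpolation=cv2.INTER_CUBIC))
E
```

```text
clock: 8.03
tcp_pos: [0.482, 0.1736, 0.2604]
orientation: [0.001, 0.995, 0.102, 0.001]
wrist_force: [0.7, 0.0, -0.2]
width: 0.6
clock: 8.45
tcp_pos: [0.4446, 0.2914, 0.26]
orientation: [0.0, 0.995, 0.104, 0.001]
wrist_force: [-0.3, -0.5, -0.2]
width: 0.6
t 8.45 tcp [0.4446 0.2914 0.26  ] xyaw 0.208 z [ 0.0019 -0.0005 -1.    ] F [-0.3 -0.5 -0.2] M [-0.05  0.01  0.01] w 0.6 q [-1.08  0.22  0.51  1.81 -0.12  1.14 -0.32]
```

View pics/t7z.png

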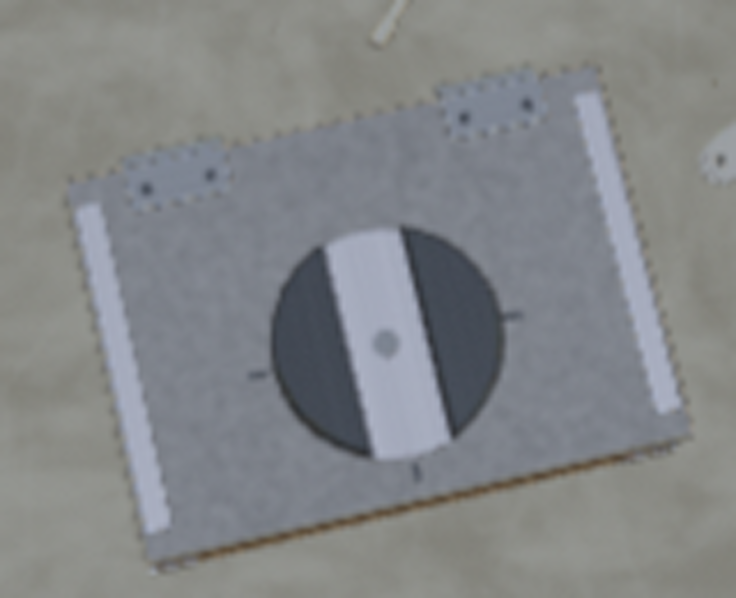

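View pics/s7z.png

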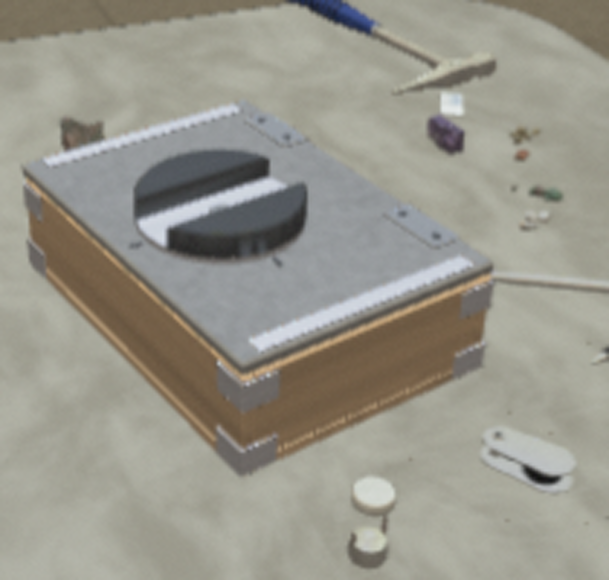

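View pics/top7.png

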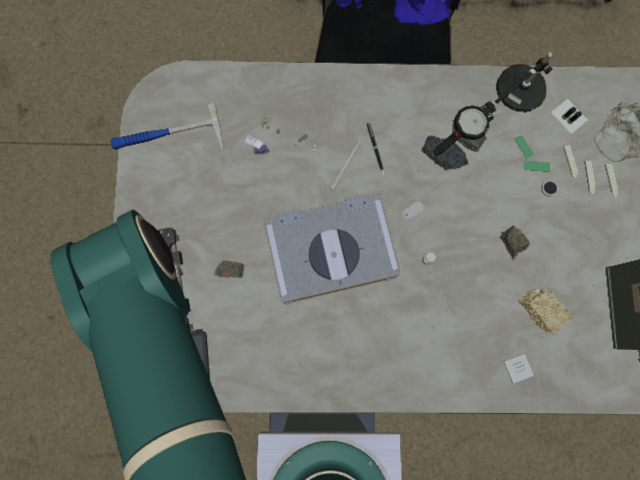

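The slot now runs front to back, with its edges from (322,247) to (373,457) in the top zoom. The lid is flat, and the rock (230,269), vial (429,258) and loupe (413,210) haven't moved. One check of the numbers before handing in.

Run:
```python
from h import *
zt=lambda p:(np.array(p)+.5)/4.6-.5+[250,180]
def yaw(a,b,z):
    e=onz('top',zt([a,b]),z);d=e[0]-e[1];return np.arctan2(d[1],d[0])
print('slot',yaw((322,247),(373,457),.109),yaw((401,228),(453,437),.109),'strips',yaw((77,206),(147,532),.087),yaw((577,95),(658,412),.087))
a=cv2.imread('pics/top0.png').astype(int);b=cv2.imread('pics/top7.png').astype(int)
for n,(u,v) in dict(rock=(230,269),vial=(429,258),loupe=(413,210)).items():
    print(n,np.abs(a-b)[v-14:v+14,u-14:u+14].max(2).mean())
    r=[cv2.phaseCorrelate(a[v-16:v+16,u-16:u+16].mean(2),b[v-16:v+16,u-16:u+16].mean(2))];print(r)
```

```text
slot 0.2416102808018522 0.24117907806298636 strips 0.23216592645865752 0.23250761968814476
rock 6.395408163265306
[((-0.14151593809135932, 0.0862370980449878), 0.9705282142853484)]
vial 7.3979591836734695
[((-0.05657893624259458, 0.019339822419912167), 0.9705064468583519)]
loupe 7.475765306122449
[((0.01830397313051968, 0.10241137307617265), 0.9714845247847022)]
```

```bash
python3 -c "
from workcell import manip
print(manip.job_done())"
```

```text
the job is handed in; nothing more can be done
None
```

The lid is fully shut and the cam fastener is turned clockwise to its stop, so the case is locked. I handed the job in at about 8.5 s of the 42 s allowed.

- **Lid:** I pushed it down with closed fingertips on the bare left part. It met a firm stop with the fingertips at 86.7 mm, against the 87 mm given. The upward force on the tool read 37.9 N there (about 41 N with the sideways part), more than it needed. This was fingertip contact, so the 40 N limit on the arm and gripper body should not apply.
- **Cam:** I set both fingertips in the slot and turned clockwise. The moment jumped from 0.16 to 3.8 N·m at the stop. I then backed off within the slot's play and lifted out without touching anything.
- **Last checks:** The slot lies front to back at a measured yaw of 0.241 rad, against 0.232 rad for the lid. The 0.01 rad difference is within picture accuracy, which puts the cam at about 1.56 of 1.571. The lid looks flat in both views, the arm is clear, and the rock, vial and loupe shifted by less than 0.2 pixel. No check failed.

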